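Steady a rocking V-block stand, then lay the sleeve in it

ROBOT

A 6-joint arm with a two-finger parallel gripper is mounted at the origin on a cart in front of the work surface, level with it; the furniture and walls round the work are solid. World frame = base frame: x ahead of the robot, y to its left, z up, the work surface at z = 0. Lengths are in mm, angles in rad, forces in N, time in s.
With the tool pointing down it reaches from about 350 to 975 mm from the base axis. Payload 7.1 kg.
Tool frame: the origin (TCP) lies between the finger pads; the fingertips stand 17 mm ahead of it and the grasp point (between the pads) lies 2 mm behind it; z points along the fingers, y is the line along which they close (so a half turn about z gives the same grasp; the last joint's range is limited). The gripper opens to 88 mm and grips with 3 to 60 N. Pads are 20 mm wide; open, the fingers measure 115 mm over their backs; the gripper's body (75 mm by 178 mm) begins 61 mm behind the grasp point.
Start: joints at [-1.251, 0.423, 1.63, -0, 1.089, -0.019], TCP at [207.739, -589.448, 239.675] pointing down, gripper open.
Joint ranges: [-3, 3], [-0.9, 2.11], [0.09, 2.58], [-1.31, 4.45], [0.11, 2.69], [-2.54, 2.54]. Speed limits (rad/s): [2.39, 2.39, 3.01, 3.14, 3.14, 3.14].

INTERFACE

Orientations are given as a rotation vector (axis times angle).
In Python, from workcell import ctrl gives the robot as it stands.
- The arm moves only by the shell command python3 jog.py FILE [OPENING], which reads ROWS from the file FILE. ROWS is one flat JSON list of numbers that holds 1 to 5 rows one after another, with no inner brackets; each row has 6 numbers: dx, dy, dz in units of 25 mm, then a rotation vector rx, ry, rz in units of 0.25 rad; each row shifts and turns the commanded pose from where the row before left it, along the tool's axes as they then stand; what a row does not reach is not made up. A row lasts 1/12 s, in which the tool goes at most 41.7 mm and 0.125 rad, less where a joint would pass 70% of its speed; a pose out of reach is approached as far as the arm can. OPENING is the finger opening in mm, set as the command begins (- or left out keeps the last). The fingers move at their own pace and stop on an object; the grip force is fixed at half the most. Time passes only in rows, so rows that do not move let the fingers close. It prints the time, the measured TCP pose, the force, the opening and the grip force at its end. Input that does not fit is refused with a message, and nothing moves.
- ctrl.get_obs(): the state, without advancing time (a new reading comes with each control period).
- ctrl.get_image(name): name is "scene" or "top" or "wrist"; returns a dict with "img" (400x640x3 uint8, red, green, blue), "fx", "fy", "cx", "cy" (pixels), "R" (3x3) and "t" (3): a world point X has camera coordinates R X + t. Camera axes: x right, y down, z forward; pixel columns grow to the right and rows downward; lengths in mm; the calibration is good to about 2 mm. A picture is of the moment at which its call begins. There is no depth.
- ctrl.close_job(): hands the job in; it is judged then, once.
The state is a dict: "t": time; "qpos": joint angles; "qvel": joint speeds; "joint_torque": joint torques, N m; "ee_pos": TCP position; "orientation": TCP orientation; "ft_force": force on the tool from outside, world axes, zero at the start; "moment": the same for the moment, N m; "width": finger opening in mm; "grasp_force": force on a finger pad.
Only numpy, scipy, OpenCV 4.12 (cv2) and the standard library are available. Lean on these libraries where they do the work, as an engineer would, in place of code of your own. Each camera call takes 0.05 s, during which the arm holds its last target. There are 200 camera calls.

TASK

The V-block stand on the blue cart rocks because its levelling foot, the one under the black knob, is screwed up too far. Turn the knob until the stand sits firmly on all four feet and no longer rocks, let go, and then lay the tan netted sleeve gently lengthwise in the two vees, about centred, with the stand still firm on all four feet. Leave the grease tin, the bearing race and the brass drift where they are.

Things in the scene. Friction and masses are not known exactly. Their poses are not given: they have to be found in the camera images.
- stand: loose V-block inspection stand, 2.5 kg, not to be lifted: grey base plate 150 (x) x 244 (y) x 14 mm, its top 40 mm up, with two V-blocks and four feet. Origin: middle of the stand, level with the fixed feet's undersides; z up, x roughly away from the robot, y along its length. It starts leaning 1 to 3 degrees toward the knob, foot_c in the air; firm, it is level within 0.2 degrees.
- vee_mid (a point): where the sleeve's middle lies when centred in the vees: mid-stand, 95 mm above the fixed feet's undersides; axes as the stand's. The steel V-blocks, each 70 mm (x) wide and 20 mm thick, stand at y = -42 and +42 mm (64 mm clear between them), tops 86 mm up, with low lugs to x = 58 mm. Their 90-degree vees open upward, 57 mm wide at the top, and run along y.
- knob_mid (a point): middle of the levelling screw's black fluted knob, 44 mm in diameter, 24 mm tall, at x = -60, y = +106 mm of the stand; about 68 mm above the surface, hardly changing as it turns. Clockwise from above screws the foot down (lifts this corner), 10 mm a turn; about 0.1 N m; it stays where left. Grip it at any angle: 54 mm round its axis is free of other parts down to 8 mm below the knob.
- levelling_foot: swivel pad with a domed rubber sole under the knob's spindle; it slides along the stand's z without turning. Origin: lowest point of its sole. The stand is free of rock when this point lies in the plane of the undersides of foot_a, foot_b and foot_c (best within 1 mm); it starts 3 to 5.5 mm above that plane and can go about 4 mm past it.
- foot_a: fixed domed rubber foot, 29 mm wide (the soles give about 0.5 mm under load), at x = +60, y = +106 mm of the stand (far corner at the knob's end). Origin: lowest point of its sole.
- foot_b: fixed domed rubber foot at x = -60, y = -106 mm of the stand (near corner at the other end). Origin: lowest point of its sole.
- foot_c: fixed domed rubber foot at x = +60, y = -106 mm of the stand, diagonally across from the knob; at the start it hangs 2 to 5 mm above the surface. Origin: lowest point of its sole. If the screw is turned too far, foot_a or foot_b lifts instead.
- sleeve: loose round sleeve in a tan net, 51 mm in diameter (55 with the net), 162 mm long, about 0.5 kg, lying on the grey cart. Origin near the middle of its underside as it lies at the start; its own axes are not lined up with its length: see sleeve_mid.
- sleeve_mid (a point): middle of the sleeve, on its axis, 25 mm above the surface at the start; its y axis runs along the sleeve's length. The sleeve is uniform: either end may point either way.
- grease_tin: green grease tin with a white lid, 67 mm in diameter, 38 mm high, loose; to be left alone. Origin: centre of its underside.
- bearing_race: plain grey bearing race, 104 mm in diameter, 30 mm high, loose; to be left alone. Origin: centre of its underside.
- drift: six-sided brass drift, 111 mm long, 14 mm thick, loose; to be left alone. Origin: middle of its underside.

How it is judged (in metres and radians):
On the way:
1. the empty stand, with the hand off it, stands firm: each of its four feet bears on the cart (contact force between each of foot_a, foot_b, foot_c, levelling_foot and anything else above 0.5 N and contact force between each of the arm, the fingers and stand below 0.2 N and contact force between sleeve and stand below 0.1 N), for 0.3 s.
At the end, for the whole second after the job is handed in: The stand stands firm, each of its four feet bearing on the cart with more than 0.5 N, and the sleeve lies at rest in both vees: its middle within 8 mm across, 6 mm in height and 25 mm along the stand of the centred place, its axis within 7 degrees of the vees (contact force between each of foot_a, foot_b, foot_c, levelling_foot and anything else above 0.5 N and x of sleeve_mid in the frame of vee_mid between -0.008 and 0.008 m and y of sleeve_mid in the frame of vee_mid between -0.025 and 0.025 m and z of sleeve_mid in the frame of vee_mid between -0.006 and 0.006 m and angle between the y axis of sleeve_mid and the y axis of stand, either way round below 0.12 rad and linear speed of each of sleeve, stand below 0.02 m/s); the robot touches nothing.
It fails at once if the sleeve is let fall: out of the fingers and moving faster than 0.45 m/s (a drop of some 10 mm) (contact force between the fingers and sleeve below 0.1 N and linear speed of sleeve above 0.45 m/s).
It fails at once if the sleeve is pressed on the stand with more than 60 N (contact force between sleeve and stand above 60 N).
It fails at once if the stand is tipped by more than 8 degrees (angle between stand's own z axis and vertical above 0.14 rad).
It fails at once if the grease tin, the bearing race or the brass drift is moved by more than 30 mm (distance of any of grease_tin, bearing_race, drift from where it was at the start of the episode above 0.03 m).
It also fails if it takes over 70 s, if anything falls off the work surface, if the arm or the gripper's body presses on something with over 40 N, if the wrist force passes 120 N, or if a joint passes its speed limit or range.

## Working session

There is one attempt and no reset: what is moved stays moved. The work goes in short steps, Python scripts to look and compute and a shell command to move; the robot and the scene stay as the last step left them, time stands still between calls to the robot, and variables do not carry over. Pictures are saved under pics/ and viewed, at most 10 in all, crops included, and the job is handed in when it is done.

```bash
ls; mkdir -p pics
cat > h.py <<'E'
import numpy as np, cv2
from workcell import ctrl
from scipy.spatial.transform import Rotation as Rot
def snap(n,f):
    d=ctrl.get_image(n); cv2.imwrite(f,d["img"][:,:,::-1]); 
    np.savez(f[:-4]+'.npz',**{k:np.array(d[k]) for k in d}); return d
def ray(d,u,v,z):
    R=np.array(d["R"]);t=np.array(d["t"]);c=-R.T@t
    r=R.T@np.array([(u-d["cx"])/d["fx"],(v-d["cy"])/d["fy"],1]); return c+r*(z-c[2])/r[2]
def proj(d,X):
    p=np.array(d["R"])@np.array(X)+np.array(d["t"]); return d["fx"]*p[0]/p[2]+d["cx"],d["fy"]*p[1]/p[2]+d["cy"]
E
python3 - <<'E'
from h import *
a=snap("top","pics/top.png");b=snap("scene","pics/scene.png")
for d in(a,b): print(d["fx"],-np.array(d["R"]).T@d["t"],np.array(d["R"])[2])
o=ctrl.get_obs();print(o["t"],o["ee_pos"],o["orientation"],o["width"])
E
```

```text
jog.py
pics
workcell.py
364.035244020723 [ 398.63280182   56.25217123 1313.54966399] [ 0.12996644 -0.01987282 -0.99131922]
453.3899314533355 [-313.331592   689.1500018  890.4018697] [ 0.64085794 -0.48145176 -0.59791748]
0.1 [ 207.57966409 -589.02256681  238.99261829] [-3.09531113e+00 -5.29394393e-01  3.63245982e-04] 87.75089553236293
```

View pics/top.png

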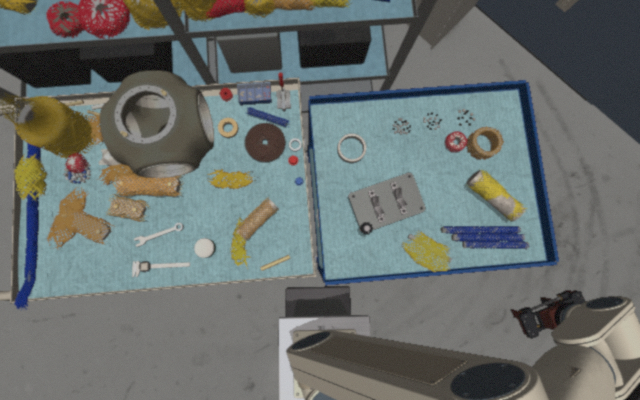

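View pics/scene.png

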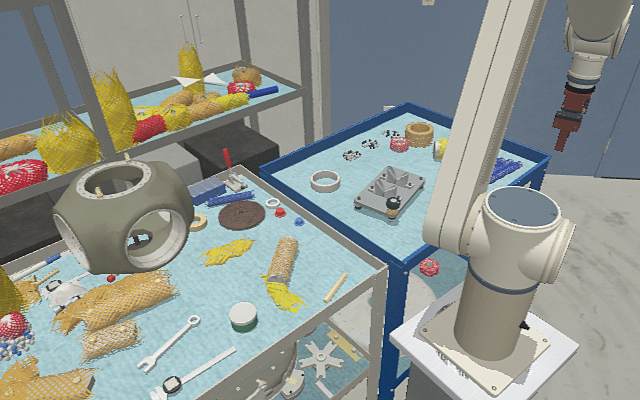

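The top view shows the stand at about (387,203), with its knob at (366,229). A tan sleeve candidate is near (255,222), the tin at (204,248), the race at (351,148) and the drift at (276,262). I'll enlarge these next.

Run:
```python
from h import *
a=cv2.imread("pics/top.png");b=cv2.imread("pics/scene.png")
c=lambda i,x,y,w,h:cv2.resize(i[y:y+h,x:x+w],(400,300),interpolation=cv2.INTER_CUBIC)
cv2.imwrite("pics/m.png",np.vstack([np.hstack([c(a,340,160,100,75),c(a,210,190,100,75)]),np.hstack([c(b,340,155,100,75),c(b,230,235,100,75)])]))
```

```text
(no output)
```

View pics/m.png

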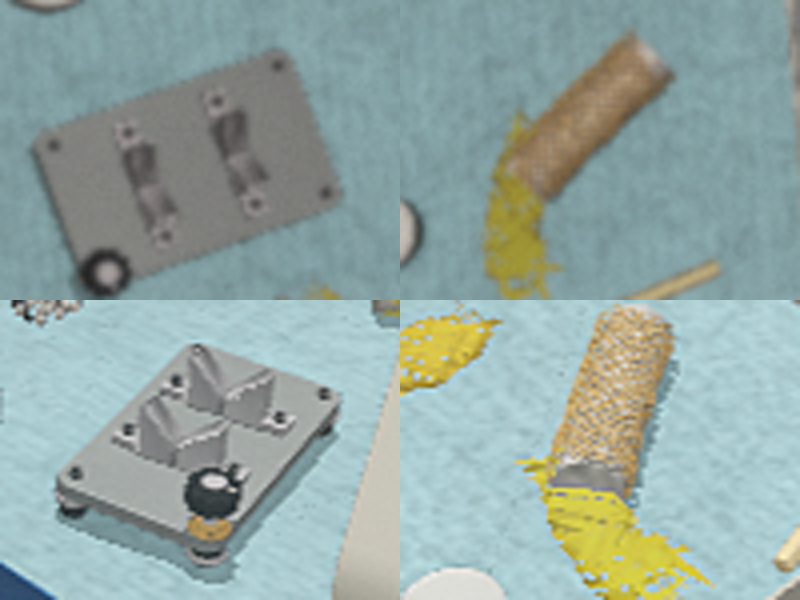

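The crop shows the stand's bolts at top-image pixels (353.5,196.5), (409.8,176.5) and (421.5,208), with the knob at (366.3,228). The sleeve's outline corners are (268,198.3), (278.5,208.8), (237,231) and (247,240).

Run:
```python
from h import *
d=np.load("pics/top.npz"); s=np.load("pics/scene.npz")
P=lambda u,v,z:ray(d,u,v,z).round(1)
print("a",P(353.5,196.5,40),"c",P(409.75,176.5,40),"b",P(421.5,208,40),"knob",P(366.25,228,80))
cs=lambda x,y:(340+x/4,155+(y-300)/4)
S=lambda u,v,z:ray(s,u,v,z).round(1)
print("scene a",S(*cs(75,474),40),"c",S(*cs(197,348),40),"b",S(*cs(325,395),40),"knob",S(*cs(215,482),80))
for p in [(268,198.25),(278.5,208.75),(237,231),(247,240)]: print("sl",P(*p,27))
S2=lambda x,y,z:ray(s,230+(x-400)/4,235+(y-300)/4,z).round(1)
print("scene near end circ L,R:",S2(553,470,25),S2(628,490,25), "far",S2(598,320,25),S2(675,330,25))
print("drift,tin",P(276,262,7),P(204,248,38),P(351,148,30))
```

```text
a [ 566.1 -113.7   40. ] c [ 634.4 -317.6   40. ] b [ 520.7 -353.    40. ] knob [ 452.4 -147.8   80. ]
scene a [ 565.6 -111.1   40. ] c [ 640.6 -320.8   40. ] b [ 516.8 -350.5   40. ] knob [ 448.8 -148.2   80. ]
sl [567.3 189.5  27. ]
sl [529.  152.5  27. ]
sl [453.4 298.6  27. ]
sl [421.3 263.5  27. ]
scene near end circ L,R: [463.7 297.5  25. ] [417.1 269.   25. ] far [572.2 190.4  25. ] [527.4 153.2  25. ]
drift,tin [342.3 164.5   7. ] [396.7 409.7  38. ] [ 745.1 -112.3   30. ]
```

```bash
cat > go.py <<'E'
import sys
from h import *
o=ctrl.get_obs();R=Rot.from_rotvec(o["orientation"]).as_matrix()
p=np.array(o["ee_pos"]);print("t%.2f"%o["t"],"p",p.round(1),"yaxis",R[:,1].round(3),"z",R[:,2].round(3),"q",np.round(o["qpos"],2),"F",np.round(o["ft_force"],1),"M",np.round(o["moment"],2))
if len(sys.argv)>3: print("delta tool",(R.T@(np.array([float(v) for v in sys.argv[1:4]])-p)).round(1))
E
python3 go.py 451 -148 200
```

```text
t0.10 p [ 207.6 -589.   239. ] yaxis [ 0.332 -0.943 -0.001] z [-0.     0.001 -1.   ] q [-1.25  0.42  1.63 -0.    1.09 -0.02] F [ 0.1 -0.4 -0.7] M [ 0.   -0.    0.02]
delta tool [ 376.2 -335.    39.4]
```
Distance 503mm; joint 1 limited ~1.67 rad/s; 0.93 rad -> 0.56 s. 15 rows: 25, -22.3, 2 . Joint limited: per row 25.1,22.3 =33.6mm / at r 500 = .067+ rad /.083 = 0.8 rad/s OK. And q6 too. Do with no rotation.

Careful with the scale: shifts go in units of 25 mm and turns go in units of 0.25 rad. That gives: 25 mm is 1, -22 mm is -0.88.

```bash
for i in 1; do
echo '[1,-0.88,0.08,0,0,0,1,-0.88,0.08,0,0,0,1,-0.88,0.08,0,0,0,1,-0.88,0.08,0,0,0,1,-0.88,0.08,0,0,0]' > m.json && python3 jog.py m.json 75
echo '[1,-0.88,0.08,0,0,0,1,-0.88,0.08,0,0,0,1,-0.88,0.08,0,0,0,1,-0.88,0.08,0,0,0,1,-0.88,0.08,0,0,0]' > m.json && python3 jog.py m.json
echo '[1,-0.88,0.08,0,0,0,1,-0.88,0.08,0,0,0,1,-0.88,0.08,0,0,0,1,-0.88,0.08,0,0,0,0,0,0,0,0,0]' > m.json && python3 jog.py m.json
done; python3 go.py 451 -148 200; python3 -c "
from h import *
d=snap('wrist','pics/w1.png');print(d['fx'],-d['R'].T@d['t'],d['R'])"
```

```text
t: 0.52
ee_pos: [289.3, -442.6, 229.3]
orientation: [-3.096, -0.529, 0.0]
ft_force: [0.7, -0.3, 0.8]
width: 74.8
grasp_force: 0.0
t: 0.93
ee_pos: [370.7, -297.3, 219.5]
orientation: [-3.096, -0.529, 0.0]
ft_force: [0.1, -1.2, 1.5]
width: 75.2
grasp_force: 0.0
t: 1.35
ee_pos: [437.0, -178.7, 211.3]
orientation: [-3.094, -0.535, -0.0]
ft_force: [-0.1, 0.4, 0.0]
width: 75.2
grasp_force: 0.0
t1.35 p [ 437.  -178.7  211.3] yaxis [ 0.336 -0.942 -0.001] z [-0.     0.001 -1.   ] q [-0.41  0.24  1.98  0.    0.92  0.81] F [-0.1  0.4  0. ] M [-0.06 -0.05  0.02]
delta tool [ 23.5 -24.2  11.3]
341.7710376598488 [ 509.3292036  -154.42490119  356.78157739] [[ 0.33515032 -0.94216248 -0.00202964]
 [-0.90551912 -0.32270884  0.27548888]
 [-0.26021027 -0.09049231 -0.96130212]]
```

View pics/w1.png

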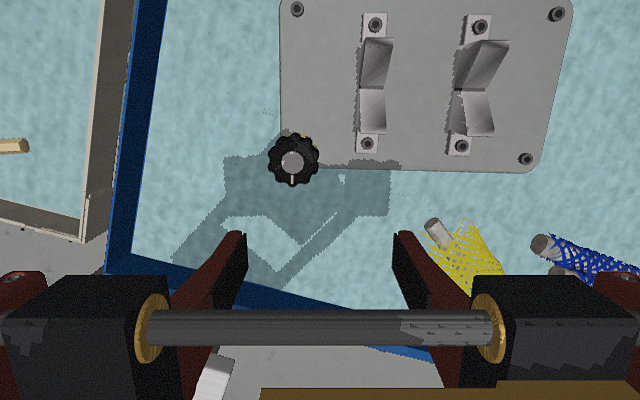

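The wrist view shows the knob top at (293,160), bolt a at (297,9), c at (557,14) and b at (525,159).

Run:
```python
from h import *
d=np.load("pics/w1.npz")
P=lambda u,v,z:ray(d,u,v,z).round(1)
k=P(292.5,160.5,80)
print("knob",k,"a",P(297,9,42),"c",P(557,14,44),"b",P(525,159,42))
o=ctrl.get_obs();R=Rot.from_rotvec(o["orientation"]).as_matrix()
print((R.T@(np.array([k[0],k[1],70])-o["ee_pos"])).round(1))
```

```text
knob [ 455.6 -149.4   80. ] a [ 569.8 -112.4   42. ] c [ 637.7 -315.9   44. ] b [ 522.  -351.6   42. ]
[ 28.8 -22.6 141.3]
```

Run:
```python
from h import *
o=ctrl.get_obs();R=Rot.from_rotvec(o["orientation"]).as_matrix()
print((R.T@(np.array([637.5,-316,90])-o["ee_pos"])).round(1))
```

```text
[144.  195.5 121.2]
```

Converted, 28 mm is 1.12, 20.5 mm is 0.82.

```bash
echo '[0.82,1.12,0,0,0,0,0.82,1.12,0,0,0,0,0.82,1.12,0,0,0,0,0.82,1.12,0,0,0,0,0.82,1.12,0,0,0,0]' > m.json && python3 jog.py m.json 0
echo '[0.82,1.12,0,0,0,0,0.82,1.12,0,0,0,0,0,0,1.2,0,0,0,0,0,1.2,0,0,0,0,0,1.2,0,0,0]' > m.json && python3 jog.py m.json >/dev/null
echo '[0,0,1.2,0,0,0,0,0,0.4,0,0,0,0,0,0,0,0,0]' > m.json && python3 jog.py m.json 
echo '[0,0,0.16,0,0,0,0,0,0.16,0,0,0,0,0,0,0,0,0]' > m.json && python3 jog.py m.json ; python3 go.py 637.5 -316 70
echo '[0,0,0.08,0,0,0,0,0,0,0,0,0]' > m.json && python3 jog.py m.json ; python3 go.py 637.5 -316 61
```

```text
t: 1.82
ee_pos: [579.0, -282.8, 211.4]
orientation: [-3.097, -0.528, 0.001]
ft_force: [0.3, -0.1, 0.1]
width: 45.5
grasp_force: 0.0
t: 2.48
ee_pos: [633.2, -319.8, 78.1]
orientation: [-3.093, -0.527, 0.008]
ft_force: [-0.1, -0.2, 0.1]
width: 0.6
grasp_force: 0.0
t: 2.73
ee_pos: [636.6, -320.4, 74.9]
orientation: [3.095, 0.529, 0.003]
ft_force: [0.1, -0.1, -0.2]
width: 0.3
grasp_force: 0.0
t2.73 p [ 636.6 -320.4   74.9] yaxis [ 0.332 -0.943  0.002] z [ 0.002 -0.001 -1.   ] q [-0.48  0.74  1.5  -0.    0.9   0.75] F [ 0.1 -0.1 -0.2] M [0.02 0.   0.01]
delta tool [ 2.3 -3.8  4.9]
t: 2.9
ee_pos: [636.5, -320.0, 72.7]
orientation: [3.096, 0.53, 0.002]
ft_force: [0.3, 0.1, -0.4]
width: 0.2
grasp_force: 0.0
t2.90 p [ 636.5 -320.    72.7] yaxis [ 0.332 -0.943  0.001] z [ 0.001 -0.001 -1.   ] q [-0.48  0.74  1.5  -0.    0.9   0.75] F [ 0.3  0.1 -0.4] M [ 0.01  0.07 -0.03]
delta tool [ 2.3 -3.4 11.7]
```

```bash
f(){ grep -E "ee_pos|ft_f" | tr '\n' ' '; echo; }
echo '[0.08,-0.12,0.08,0,0,0,0,0,0,0,0,0]' > m.json && python3 jog.py m.json|f
echo '[0,0,0.08,0,0,0,0,0,0,0,0,0]' > m.json && python3 jog.py m.json|f
echo '[0,0,0.04,0,0,0,0,0,0,0,0,0]' > m.json && python3 jog.py m.json|f
echo '[0,0,0.04,0,0,0,0,0,0,0,0,0]' > m.json && python3 jog.py m.json|f
echo '[0,0,0.04,0,0,0,0,0,0,0,0,0]' > m.json && python3 jog.py m.json|f
echo '[0,0,0.04,0,0,0,0,0,0,0,0,0]' > m.json && python3 jog.py m.json|f
```

```text
ee_pos: [637.1, -315.7, 69.9] ft_force: [-1.0, -0.8, 0.4] 
ee_pos: [636.8, -316.1, 67.4] ft_force: [-0.3, -0.1, 0.2] 
ee_pos: [636.8, -316.2, 66.5] ft_force: [-0.4, -0.4, -0.1] 
ee_pos: [636.8, -316.3, 65.5] ft_force: [0.3, -0.6, -0.5] 
ee_pos: [636.8, -316.3, 64.5] ft_force: [0.4, 0.3, 0.5] 
ee_pos: [636.8, -316.3, 63.5] ft_force: [-0.6, 0.4, 0.7]
```

```bash
f(){ grep -E "ee_pos|ft_f" | tr '\n' ' '; echo; }
echo '[0,0,0.04,0,0,0,0,0,0,0,0,0]' > m.json && python3 jog.py m.json|f
echo '[0,0,0.04,0,0,0,0,0,0,0,0,0]' > m.json && python3 jog.py m.json|f
echo '[0,0,0.04,0,0,0,0,0,0,0,0,0]' > m.json && python3 jog.py m.json|f
echo '[0,0,0.04,0,0,0,0,0,0,0,0,0]' > m.json && python3 jog.py m.json|f
```

```text
ee_pos: [636.7, -316.2, 62.5] ft_force: [0.2, -0.4, 0.1] 
ee_pos: [637.0, -316.3, 61.8] ft_force: [-0.1, 0.1, 1.8] 
ee_pos: [637.2, -316.4, 60.9] ft_force: [1.6, 0.8, 2.6] 
ee_pos: [637.4, -316.5, 60.0] ft_force: [1.6, 1.3, 2.6]
```

```bash
f(){ grep -E "ee_pos|ft_f" | tr '\n' ' '; echo; }
echo '[0,0,0.04,0,0,0,0,0,0,0,0,0]' > m.json && python3 jog.py m.json|f
echo '[0,0,0.04,0,0,0,0,0,0,0,0,0]' > m.json && python3 jog.py m.json|f
echo '[0,0,0.04,0,0,0,0,0,0,0,0,0]' > m.json && python3 jog.py m.json|f
echo '[0,0,0.04,0,0,0,0,0,0,0,0,0]' > m.json && python3 jog.py m.json|f
```

```text
ee_pos: [637.4, -316.5, 58.9] ft_force: [2.0, -0.2, 2.8] 
ee_pos: [637.0, -316.5, 57.7] ft_force: [2.4, -0.6, 2.7] 
ee_pos: [637.2, -316.5, 57.2] ft_force: [1.3, -0.5, 6.0] 
ee_pos: [637.3, -316.5, 57.0] ft_force: [0.5, 1.2, 11.3]
```

Converted, -30 mm is -1.2, -27 mm is -1.08.

```bash
echo '[0,0,-1.2,0,0,0,0,0,-1.2,0,0,0,0,0,-1.2,0,0,0,0,0,-1.2,0,0,0,-0.58,-1.08,0,0,0,0]' > m.json && python3 jog.py m.json >/dev/null
echo '[-0.58,-1.08,0,0,0,0,-0.58,-1.08,0,0,0,0,-0.58,-1.08,0,0,0,0,-0.58,-1.08,0,0,0,0,-0.58,-1.08,0,0,0,0]' > m.json && python3 jog.py m.json 62 >/dev/null
echo '[-0.58,-1.08,0,0,0,0,-0.58,-1.08,0,0,0,0,0,0,0,0,0,-0.5,0,0,0,0,0,-0.5,0,0,0,0,0,-0.5]' > m.json && python3 jog.py m.json >/dev/null
echo '[0,0,0,0,0,-0.5,0,0,0,0,0,-0.5,0,0,0,0,0,-0.5,0,0,0,0,0,-0.5,0,0,0,0,0,-0.5]' > m.json && python3 jog.py m.json >/dev/null
echo '[0,0,0,0,0,-0.5,0,0,0,0,0,-0.5,0,0,0,0,0,-0.5,0,0,0,0,0,-0.5,0,0,0,0,0,-0.5]' > m.json && python3 jog.py m.json >/dev/null
echo '[0,0,0,0,0,-0.5,0,0,0,0,0,-0.5,0,0,0,0,0,-0.5,0,0,0,0,0,-0.5,0,0,0,0,0,-0.5]' > m.json && python3 jog.py m.json >/dev/null
echo '[0,0,0,0,0,-0.5,0,0,0,0,0,-0.5,0,0,0,0,0,0]' > m.json && python3 jog.py m.json; python3 go.py 455.6 -149.4 72
```

```text
t: 7.98
ee_pos: [454.4, -150.9, 175.0]
orientation: [-0.466, -3.104, -0.0]
ft_force: [0.1, -0.4, -1.2]
width: 62.2
grasp_force: 0.0
t7.98 p [ 454.4 -150.9  175. ] yaxis [ 0.294  0.956 -0.   ] z [-0.003  0.001 -1.   ] q [-0.35  0.31  1.99 -0.    0.84 -1.62] F [ 0.1 -0.4 -1.2] M [ 0.01 -0.08 -0.  ]
delta tool [ -0.9   1.8 103. ]
```

```bash
echo '[-0.04,0.08,0.8,0,0,0,0,0,1.2,0,0,0,0,0,1.2,0,0,0,0,0,0.64,0,0,0,0,0,0.32,0,0,0]' > m.json && python3 jog.py m.json
echo '[0,0,0,0,0,0,0,0,0,0,0,0,0,0,0,0,0,0]' > m.json && python3 jog.py m.json 30
echo '[0,0,0,0,0,0,0,0,0,0,0,0,0,0,0,0,0,0]' > m.json && python3 jog.py m.json 30; python3 go.py
```

```text
t: 8.4
ee_pos: [455.1, -148.8, 69.2]
orientation: [-0.479, -3.1, -0.001]
ft_force: [-0.5, 1.0, -0.3]
width: 61.9
grasp_force: 0.0
t: 8.65
ee_pos: [457.8, -149.7, 72.6]
orientation: [0.475, 3.104, -0.0]
ft_force: [0.8, 0.2, 0.7]
width: 45.5
grasp_force: 0.0
t: 8.9
ee_pos: [457.8, -149.9, 72.6]
orientation: [0.474, 3.104, -0.001]
ft_force: [-0.7, -1.3, 2.1]
width: 43.0
grasp_force: 30.0
t8.90 p [ 457.8 -149.9   72.6] yaxis [ 0.298  0.954 -0.   ] z [ 0.002 -0.001 -1.   ] q [-0.34  0.5   2.04 -0.    0.61 -1.61] F [-0.7 -1.3  2.1] M [-0.2  0.1 -0. ]
```

Converted, 0.125 rad is 0.5.

```bash
f(){ grep -E "ee_pos|ft_f|grasp" | tr '\n' ' '; echo; }
echo '[0,0,0,0,0,0.5,0,0,0,0,0,0.5,0,0,0,0,0,0.5,0,0,0,0,0,0.5,0,0,0,0,0,0.5]' > m.json && python3 jog.py m.json |f
echo '[0,0,0,0,0,0.5,0,0,0,0,0,0.5,0,0,0,0,0,0.5,0,0,0,0,0,0.5,0,0,0,0,0,0.5]' > m.json && python3 jog.py m.json |f
python3 go.py
echo '[0,0,0,0,0,0.5,0,0,0,0,0,0.5,0,0,0,0,0,0.5,0,0,0,0,0,0.5,0,0,0,0,0,0.5]' > m.json && python3 jog.py m.json |f
echo '[0,0,0,0,0,0.5,0,0,0,0,0,0.5,0,0,0,0,0,0.5,0,0,0,0,0,0.5,0,0,0,0,0,0]' > m.json && python3 jog.py m.json |f
python3 go.py
```

```text
ee_pos: [457.3, -150.7, 72.5] ft_force: [-3.9, -9.5, 5.9] grasp_force: 30.0 
ee_pos: [456.3, -150.9, 72.5] ft_force: [-8.5, -14.0, 9.4] grasp_force: 30.0 
t9.73 p [ 456.3 -150.9   72.5] yaxis [ 1.     0.013 -0.001] z [-0.001 -0.002 -1.   ] q [-0.34  0.5   2.04 -0.    0.61 -0.35] F [ -8.5 -14.    9.4] M [-2.17  1.34  0.06]
ee_pos: [455.2, -150.5, 72.4] ft_force: [-12.0, -10.9, 12.6] grasp_force: 30.0 
ee_pos: [454.5, -149.8, 72.4] ft_force: [-13.5, -6.7, 15.7] grasp_force: 30.0 
t10.57 p [ 454.5 -149.8   72.4] yaxis [ 0.442 -0.897 -0.002] z [-0.005  0.    -1.   ] q [-0.34  0.5   2.04 -0.    0.61  0.77] F [-13.5  -6.7  15.7] M [-1.22  1.98 -0.08]
```

```bash
f(){ grep -E "ee_pos|ft_f|grasp" | tr '\n' ' '; echo; }
echo '[0,0,0,0,0,0.5,0,0,0,0,0,0.5,0,0,0,0,0,0.5,0,0,0,0,0,0.5,0,0,0,0,0,0.5]' > m.json && python3 jog.py m.json |f
echo '[0,0,0,0,0,0.2,0,0,0,0,0,0]' > m.json && python3 jog.py m.json |f
python3 go.py
echo '[0,0,0,0,0,0,0,0,0,0,0,0,0,0,-0.4,0,0,0,0,0,-0.8,0,0,0,0,0,-1.2,0,0,0]' > m.json && python3 jog.py m.json 62 |f
echo '[0,0,-1.2,0,0,0,0,0,0,0,0,0]' > m.json && python3 jog.py m.json |f
python3 -c "
from h import *
d=snap('wrist','pics/w2.png')"
python3 go.py 637.3 -316 90
```

```text
ee_pos: [454.1, -148.7, 72.3] ft_force: [-10.4, 3.4, 17.1] grasp_force: 30.0 
ee_pos: [454.1, -148.5, 72.3] ft_force: [-11.8, 2.5, 16.5] grasp_force: 30.0 
t11.15 p [ 454.1 -148.5   72.3] yaxis [-0.213 -0.977 -0.001] z [-0.006  0.002 -1.   ] q [-0.34  0.5   2.04 -0.    0.61  1.44] F [-11.8   2.5  16.5] M [ 0.29  1.82 -0.12]
ee_pos: [456.1, -149.1, 131.3] ft_force: [0.2, 0.4, 0.5] grasp_force: 0.0 
ee_pos: [460.6, -150.6, 167.1] ft_force: [1.5, -0.9, 0.9] grasp_force: 0.0 
t11.78 p [ 459.6 -150.3  165.1] yaxis [-0.21  -0.978  0.001] z [ 0.007 -0.002 -1.   ] q [-0.34  0.33  2.    0.    0.81  1.44] F [0.6 0.9 0.3] M [ 0.04  0.01 -0.04]
delta tool [207.9 124.7  76.7]
```

View pics/w2.png

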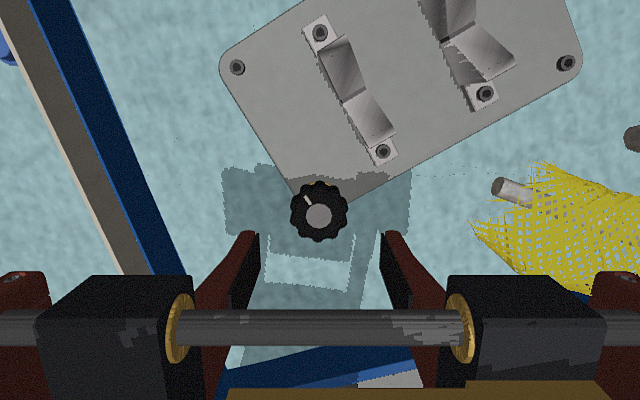

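The view shows the knob at (318,215), with its mark about 175° clockwise of where it started. That's roughly 4.9 mm of screw travel. Next I'll probe corner c again for rock.

```bash
f(){ grep -E "ee_pos|ft_f" | tr '\n' ' '; echo; }
echo '[1.04,0.624,0,0,0,0,1.04,0.624,0,0,0,0,1.04,0.624,0,0,0,0,1.04,0.624,0,0,0,0,1.04,0.624,0,0,0,0]' > m.json && python3 jog.py m.json 0 |f
echo '[1.04,0.624,0,0,0,0,1.04,0.624,0,0,0,0,1.04,0.624,0,0,0,0,0,0,1.2,0,0,0,0,0,1.2,0,0,0]' > m.json && python3 jog.py m.json |f
echo '[0,0,1,0,0,0,0,0,0.2,0,0,0,0,0,0,0,0,0]' > m.json && python3 jog.py m.json |f
python3 go.py 637.3 -316 60
```

```text
ee_pos: [568.6, -253.8, 160.9] ft_force: [0.4, 0.5, 0.8] 
ee_pos: [636.7, -317.1, 101.9] ft_force: [-0.2, 0.3, 0.5] 
ee_pos: [632.6, -314.2, 68.7] ft_force: [0.1, -0.1, 0.8] 
t12.87 p [ 632.6 -314.2   68.7] yaxis [-0.21  -0.978 -0.001] z [-0.005  0.003 -1.   ] q [-0.48  0.74  1.51  0.    0.89  1.3 ] F [ 0.1 -0.1  0.8] M [ 0.03 -0.02  0.01]
delta tool [5.  0.8 8.7]
```

```bash
f(){ grep -E "ee_pos|ft_f" | tr '\n' ' '; echo; }
echo '[0.1,0,0.12,0,0,0,0.1,0,0.12,0,0,0,0,0,0,0,0,0]' > m.json && python3 jog.py m.json |f
echo '[0,0,0.04,0,0,0,0,0,0,0,0,0]' > m.json && python3 jog.py m.json|f
echo '[0,0,0.04,0,0,0,0,0,0,0,0,0]' > m.json && python3 jog.py m.json|f
echo '[0,0,0.04,0,0,0,0,0,0,0,0,0]' > m.json && python3 jog.py m.json|f
echo '[0,0,0.04,0,0,0,0,0,0,0,0,0]' > m.json && python3 jog.py m.json|f
echo '[0,0,0.04,0,0,0,0,0,0,0,0,0]' > m.json && python3 jog.py m.json|f
```

```text
ee_pos: [640.7, -316.7, 67.0] ft_force: [-0.4, 0.7, 0.4] 
ee_pos: [639.8, -316.4, 65.6] ft_force: [0.1, 0.4, 0.2] 
ee_pos: [639.3, -316.2, 64.0] ft_force: [-0.1, 0.4, -0.3] 
ee_pos: [639.2, -316.2, 62.6] ft_force: [0.0, -0.6, -0.1] 
ee_pos: [639.2, -316.2, 61.5] ft_force: [-0.0, 0.8, -0.6] 
ee_pos: [639.2, -316.2, 60.4] ft_force: [-0.4, -0.3, -0.7]
```

```bash
f(){ grep -E "ee_pos|ft_f" | tr '\n' ' '; echo; }
echo '[0,0,0.02,0,0,0,0,0,0,0,0,0,0,0,0,0,0,0]' > m.json && python3 jog.py m.json |f
echo '[0,0,0.02,0,0,0,0,0,0,0,0,0,0,0,0,0,0,0]' > m.json && python3 jog.py m.json|f
echo '[0,0,0.02,0,0,0,0,0,0,0,0,0,0,0,0,0,0,0]' > m.json && python3 jog.py m.json|f
echo '[0,0,0.02,0,0,0,0,0,0,0,0,0,0,0,0,0,0,0]' > m.json && python3 jog.py m.json|f
echo '[0,0,0.02,0,0,0,0,0,0,0,0,0,0,0,0,0,0,0]' > m.json && python3 jog.py m.json|f
echo '[0,0,0.02,0,0,0,0,0,0,0,0,0,0,0,0,0,0,0]' > m.json && python3 jog.py m.json|f
echo '[0,0,0.02,0,0,0,0,0,0,0,0,0,0,0,0,0,0,0]' > m.json && python3 jog.py m.json|f
```

```text
ee_pos: [639.3, -316.2, 60.2] ft_force: [1.3, 0.0, 0.3] 
ee_pos: [639.3, -316.2, 59.7] ft_force: [-0.4, 0.5, -0.6] 
ee_pos: [639.3, -316.2, 59.1] ft_force: [0.3, -0.2, -0.4] 
ee_pos: [639.3, -316.2, 58.7] ft_force: [0.3, -0.5, 0.1] 
ee_pos: [639.3, -316.2, 58.1] ft_force: [-0.1, 0.7, -0.1] 
ee_pos: [639.3, -316.2, 57.6] ft_force: [0.0, -0.5, 0.2] 
ee_pos: [639.4, -316.2, 57.2] ft_force: [-0.1, -0.3, 0.2]
```

```bash
f(){ grep -E "ee_pos|ft_f" | tr '\n' ' '; echo; }
echo '[0,0,0.02,0,0,0,0,0,0,0,0,0,0,0,0,0,0,0]' > m.json && python3 jog.py m.json|f
echo '[0,0,0.02,0,0,0,0,0,0,0,0,0,0,0,0,0,0,0]' > m.json && python3 jog.py m.json|f
echo '[0,0,0.02,0,0,0,0,0,0,0,0,0,0,0,0,0,0,0]' > m.json && python3 jog.py m.json|f
echo '[0,0,0.02,0,0,0,0,0,0,0,0,0,0,0,0,0,0,0]' > m.json && python3 jog.py m.json|f
```

```text
ee_pos: [639.4, -316.2, 57.1] ft_force: [-1.3, 0.5, 4.8] 
ee_pos: [639.4, -316.3, 57.0] ft_force: [-2.5, 2.0, 7.8] 
ee_pos: [639.5, -316.3, 56.9] ft_force: [-2.2, 1.5, 11.0] 
ee_pos: [639.5, -316.3, 56.9] ft_force: [-4.7, 2.4, 13.2]
```

```bash
f(){ grep -E "ee_pos|ft_f" | tr '\n' ' '; echo; }
echo '[0,0,-0.6,0,0,0,0,0,-0.4,0,0,0,-1.06,0.6,0,0,0,0,-1.08,0.6,0,0,0,0,-1.08,0.6,0,0,0,0]' > m.json && python3 jog.py m.json|f
echo '[-1.08,0.6,0,0,0,0,0,0,0,0,0,0,0,0,0.32,0,0,0,0,0,0.32,0,0,0,0,0,0,0,0,0]' > m.json && python3 jog.py m.json|f
echo '[0,0,0.08,0,0,0,0,0,0,0,0,0,0,0,0,0,0,0]' > m.json && python3 jog.py m.json|f
python3 go.py 522 -351.6 57
```

```text
ee_pos: [550.9, -343.6, 81.1] ft_force: [0.3, -0.1, 0.0] 
ee_pos: [522.0, -351.7, 62.7] ft_force: [0.1, 0.2, 0.8] 
ee_pos: [522.3, -352.0, 61.9] ft_force: [-0.9, 0.5, 0.6] 
t17.78 p [ 522.3 -352.    61.9] yaxis [-0.209 -0.978 -0.   ] z [-0.  0. -1.] q [-0.61  0.66  1.71  0.    0.77  1.17] F [-0.9  0.5  0.6] M [0.03 0.03 0.04]
delta tool [-0.3 -0.3  4.9]
```

```bash
f(){ grep -E "ee_pos|ft_f" | tr '\n' ' '; echo; }
echo '[0,0,0.04,0,0,0,0,0,0,0,0,0]' > m.json && python3 jog.py m.json|f
echo '[0,0,0.04,0,0,0,0,0,0,0,0,0]' > m.json && python3 jog.py m.json|f
echo '[0,0,0.04,0,0,0,0,0,0,0,0,0]' > m.json && python3 jog.py m.json|f
echo '[0,0,0.04,0,0,0,0,0,0,0,0,0]' > m.json && python3 jog.py m.json|f
echo '[0,0,0.02,0,0,0,0,0,0,0,0,0]' > m.json && python3 jog.py m.json|f
echo '[0,0,0.02,0,0,0,0,0,0,0,0,0]' > m.json && python3 jog.py m.json|f
echo '[0,0,0.02,0,0,0,0,0,0,0,0,0]' > m.json && python3 jog.py m.json|f
echo '[0,0,0.02,0,0,0,0,0,0,0,0,0]' > m.json && python3 jog.py m.json|f
echo '[0,0,0.02,0,0,0,0,0,0,0,0,0]' > m.json && python3 jog.py m.json|f
```

```text
ee_pos: [521.9, -352.2, 61.1] ft_force: [-0.6, 0.0, -0.8] 
ee_pos: [521.6, -352.3, 60.1] ft_force: [-0.6, -1.0, 0.1] 
ee_pos: [521.6, -352.3, 59.1] ft_force: [-0.7, 0.4, 0.1] 
ee_pos: [521.5, -352.3, 58.0] ft_force: [0.3, 0.3, 0.0] 
ee_pos: [521.6, -352.3, 57.6] ft_force: [0.7, -0.3, 0.5] 
ee_pos: [521.6, -352.3, 57.1] ft_force: [-0.3, 0.9, 0.2] 
ee_pos: [521.7, -352.4, 57.0] ft_force: [-1.0, 0.7, 3.1] 
ee_pos: [521.7, -352.4, 56.9] ft_force: [-2.5, 1.7, 6.5] 
ee_pos: [521.7, -352.4, 56.8] ft_force: [-3.2, 2.4, 11.3]
```

```bash
f(){ grep -E "ee_pos|ft_f" | tr '\n' ' '; echo; }
echo '[0,0,-1.2,0,0,0,0,0,-1.4,0,0,0,0,-1.4,0,0,0,0,0,-1.4,0,0,0,0,0,-1.4,0,0,0,0]' > m.json && python3 jog.py m.json|f
echo '[-0.04,-1.4,0,0,0,0,-0.04,-1.4,0,0,0,0,-0.04,-1.4,0,0,0,0,0,-1.4,0,0,0,0,0,0,0,0,0,0]' > m.json && python3 jog.py m.json|f
echo '[0,0,1.2,0,0,0,0,0,0.8,0,0,0,0,0,0.4,0,0,0,0,0,0,0,0,0]' > m.json && python3 jog.py m.json|f
python3 go.py 569.8 -112.4 57
```

```text
ee_pos: [544.0, -249.2, 121.5] ft_force: [0.3, 0.3, 0.4] 
ee_pos: [570.8, -107.2, 120.6] ft_force: [-0.2, 0.1, 0.4] 
ee_pos: [568.4, -112.2, 58.5] ft_force: [-0.4, 0.1, -0.2] 
t20.45 p [ 568.4 -112.2   58.5] yaxis [-0.21  -0.978  0.   ] z [-0.004  0.001 -1.   ] q [-0.22  0.62  1.82 -0.    0.71  1.57] F [-0.4  0.1 -0.2] M [ 0.06 -0.06  0.01]
delta tool [ 1.4 -0.1  1.5]
```

```bash
f(){ grep -E "ee_pos|ft_f" | tr '\n' ' '; echo; }
echo '[0,0,0,0,0,0,0,0,0,0,0,0]' > m.json && python3 jog.py m.json|f
echo '[0,0,0.02,0,0,0,0,0,0,0,0,0]' > m.json && python3 jog.py m.json|f
echo '[0,0,0.02,0,0,0,0,0,0,0,0,0]' > m.json && python3 jog.py m.json|f
echo '[0,0,0.02,0,0,0,0,0,0,0,0,0]' > m.json && python3 jog.py m.json|f
echo '[0,0,0.02,0,0,0,0,0,0,0,0,0]' > m.json && python3 jog.py m.json|f
echo '[0,0,0.02,0,0,0,0,0,0,0,0,0]' > m.json && python3 jog.py m.json|f
echo '[0,0,0.02,0,0,0,0,0,0,0,0,0]' > m.json && python3 jog.py m.json|f
echo '[0,0,0.02,0,0,0,0,0,0,0,0,0]' > m.json && python3 jog.py m.json|f
```

```text
ee_pos: [570.7, -112.7, 61.5] ft_force: [0.3, 0.0, 0.8] 
ee_pos: [570.7, -112.5, 61.2] ft_force: [0.3, -0.2, -0.6] 
ee_pos: [570.3, -112.3, 60.2] ft_force: [-0.4, 0.2, 0.4] 
ee_pos: [570.1, -112.1, 59.3] ft_force: [0.2, -0.4, 0.1] 
ee_pos: [570.0, -112.1, 58.6] ft_force: [0.8, -0.5, -0.4] 
ee_pos: [570.0, -112.1, 58.1] ft_force: [0.1, 0.4, -0.6] 
ee_pos: [570.0, -112.1, 57.6] ft_force: [-0.3, -0.4, -0.2] 
ee_pos: [570.1, -112.1, 57.1] ft_force: [0.6, 0.1, 0.2]
```

```bash
f(){ grep -E "ee_pos|ft_f" | tr '\n' ' '; echo; }
echo '[0,0,0.02,0,0,0,0,0,0,0,0,0]' > m.json && python3 jog.py m.json|f
echo '[0,0,0.02,0,0,0,0,0,0,0,0,0]' > m.json && python3 jog.py m.json|f
echo '[0,0,0.02,0,0,0,0,0,0,0,0,0]' > m.json && python3 jog.py m.json|f
echo '[0,0,-1.4,0,0,0,0,0,-1.4,0,0,0,0,0,-1.4,0,0,0,0,0,-1.4,0,0,0,-0.528,-1.148,0,0,0,0]' > m.json && python3 jog.py m.json 80|f
echo '[-0.528,-1.148,0,0,0,0,-0.528,-1.148,0,0,0,0,-0.528,-1.148,0,0,0,0,-0.528,-1.148,0,0,0,0,-0.528,-1.148,0,0,0,0]' > m.json && python3 jog.py m.json|f
echo '[-0.528,-1.148,0,0,0,0,-0.528,-1.148,0,0,0,0,-0.528,-1.148,0,0,0,0,-0.528,-1.148,0,0,0,0,-0.528,-1.148,0,0,0,0]' > m.json && python3 jog.py m.json|f
for i in 1; do
echo '[0,0,0,0,0,-0.5,0,0,0,0,0,-0.5,0,0,0,0,0,-0.5,0,0,0,0,0,-0.5,0,0,0,0,0,-0.5]' > m.json && python3 jog.py m.json |f
echo '[0,0,0,0,0,-0.5,0,0,0,0,0,-0.5,0,0,0,0,0,-0.5,0,0,0,0,0,-0.5,0,0,0,0,0,-0.5]' > m.json && python3 jog.py m.json |f
echo '[0,0,0,0,0,-0.5,0,0,0,0,0,-0.5,0,0,0,0,0,-0.5,0,0,0,0,0,-0.5,0,0,0,0,0,-0.5]' > m.json && python3 jog.py m.json |f
echo '[0,0,0,0,0,-0.5,0,0,0,0,0,-0.5,0,0,0,0,0,-0.5,0,0,0,0,0,-0.5,0,0,0,0,0,-0.5]' > m.json && python3 jog.py m.json |f
done
echo '[0,0,0,0,0,-0.28,0,0,0,0,0,0,0,0,0,0,0,0]' > m.json && python3 jog.py m.json |f
python3 go.py 494 227 200; python3 -c "
from h import *
d=snap('wrist','pics/w3.png')"
```

```text
ee_pos: [570.1, -112.1, 57.0] ft_force: [-1.9, -0.2, 4.1] 
ee_pos: [570.1, -112.2, 56.9] ft_force: [-2.3, 1.1, 8.7] 
ee_pos: [570.2, -112.2, 56.7] ft_force: [-3.7, 1.2, 11.6] 
ee_pos: [568.4, -84.9, 202.8] ft_force: [0.8, -0.2, 0.9] 
ee_pos: [528.1, 74.1, 195.7] ft_force: [0.6, -0.1, 0.0] 
ee_pos: [493.6, 228.4, 195.7] ft_force: [0.9, 0.3, 0.6] 
ee_pos: [494.1, 227.1, 195.5] ft_force: [-0.3, 0.8, -0.3] 
ee_pos: [494.2, 226.9, 195.6] ft_force: [-0.4, 0.1, -0.8] 
ee_pos: [494.2, 226.9, 195.6] ft_force: [-0.6, 0.3, -0.0] 
ee_pos: [494.2, 226.9, 195.6] ft_force: [0.7, 0.2, -0.4] 
ee_pos: [494.2, 226.9, 195.6] ft_force: [-0.5, -0.0, 0.8] 
t25.45 p [494.2 226.9 195.6] yaxis [ 0.707  0.707 -0.   ] z [-0. -0. -1.] q [ 0.41  0.36  1.84 -0.    0.93 -0.38] F [-0.5 -0.   0.8] M [-0.01 -0.14  0.02]
delta tool [ 0.2 -0.1 -4.4]
```

View pics/w3.png

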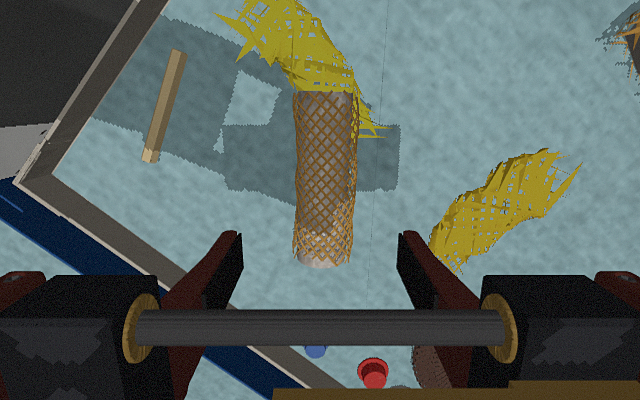

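The view shows the sleeve's centreline from (326,93) at the end by the yellow net to (322.5,268) at the bare steel end. The jaws straddle it.

Run:
```python
from h import *
d=np.load("pics/w3.npz")
A=ray(d,326,92,48);B=ray(d,322.5,267,45);A2=ray(d,326,95,27);B2=ray(d,322.5,258,27)
for p,q in((A,B),(A2,B2)):
  m=(p+q)/2;print(p.round(1),q.round(1),m.round(1),np.linalg.norm((p-q)[:2]),np.degrees(np.arctan2(*(q-p)[[1,0]])))
o=ctrl.get_obs();R=Rot.from_rotvec(o["orientation"]).as_matrix()
m=(A+B)/2;m[2]=28;print((R.T@(m-o["ee_pos"])).round(1))
```

```text
[442.  286.9  48. ] [553.6 171.7  45. ] [497.8 229.3  46.5] 160.33775077155022 -45.91729864659229
[443.8 285.6  27. ] [553.3 172.2  27. ] [498.6 228.9  27. ] 157.58178120254135 -46.02184882161516
[ -0.9   4.2 167.6]
```

```bash
echo '[-0.04,0.16,0.8,0,0,0.068,0,0,1.4,0,0,0,0,0,1.4,0,0,0,0,0,1.4,0,0,0,0,0,0.88,0,0,0]' > m.json && python3 jog.py m.json
echo '[0,0,0.56,0,0,0,0,0,0.24,0,0,0,0,0,0,0,0,0]' > m.json && python3 jog.py m.json
echo '[0,0,0,0,0,0,0,0,0,0,0,0,0,0,0,0,0,0,0,0,0,0,0,0,0,0,0,0,0,0]' > m.json && python3 jog.py m.json 30; python3 go.py 498 229 28
```

```text
t: 25.92
ee_pos: [496.5, 228.5, 45.8]
orientation: [-1.225, -2.891, 0.003]
ft_force: [-0.4, 0.5, 0.3]
width: 80.1
grasp_force: 0.0
t: 26.17
ee_pos: [497.0, 228.8, 27.4]
orientation: [-1.224, -2.891, 0.003]
ft_force: [0.1, -0.4, -0.4]
width: 79.8
grasp_force: 0.0
t: 26.58
ee_pos: [498.0, 229.2, 29.5]
orientation: [1.223, 2.893, 0.001]
ft_force: [-0.5, -0.5, -1.4]
width: 50.1
grasp_force: 27.1
t26.58 p [498.  229.2  29.5] yaxis [0.717 0.697 0.001] z [ 0.001  0.    -1.   ] q [ 0.41  0.64  1.9  -0.    0.61 -0.36] F [-0.5 -0.5 -1.4] M [-0.06 -0.13 -0.01]
delta tool [-0.1 -0.2  1.5]
```

Careful with the scale: shifts go in units of 25 mm and turns go in units of 0.25 rad. That gives: -35 mm is -1.4, -25 mm is -1.

```bash
f(){ grep -E "ee_pos|ft_f|width" | tr '\n' ' '; echo; }
echo '[0,0,-0.4,0,0,0,0,0,-1,0,0,0,0,0,-1.4,0,0,0,0,0,-1.4,0,0,0,0,0,-1.4,0,0,0]' > m.json && python3 jog.py m.json|f
echo '[0,0,-1.2,0,0,0,-0.52,-0.4,0,0,0,0,-1.04,-0.82,0,0,0,0,-1.04,-0.82,0,0,0,0,-1.04,-0.82,0,0,0,0]' > m.json && python3 jog.py m.json|f
echo '[-1.04,-0.82,0,0,0,0,-1.04,-0.82,0,0,0,0,-1.04,-0.82,0,0,0,0,-1.04,-0.82,0,0,0,0,-1.04,-0.82,0,0,0,0]' > m.json && python3 jog.py m.json|f
echo '[-1.04,-0.82,0,0,0,0,-1.04,-0.82,0,0,0,0,-1.04,-0.82,0,0,0,0,-1.04,-0.82,0,0,0,0,-1.04,-0.82,0,0,0,0]' > m.json && python3 jog.py m.json|f
echo '[-0.52,-0.4,0,0,0,0.456,0,0,0,0,0,0.456,0,0,0,0,0,0.452,0,0,0,0,0,0.452,0,0,0,0,0,0]' > m.json && python3 jog.py m.json|f
python3 go.py 545.9 -232 180; python3 -c "
from h import *
d=snap('wrist','pics/w4.png')"
```

```text
ee_pos: [496.9, 228.7, 170.3] ft_force: [0.3, -0.1, -4.2] width: 50.0 
ee_pos: [509.2, 113.0, 199.4] ft_force: [0.5, -1.1, -4.5] width: 50.2 
ee_pos: [526.2, -52.2, 199.1] ft_force: [0.9, 0.0, -3.9] width: 50.4 
ee_pos: [543.3, -216.7, 199.0] ft_force: [0.7, -0.0, -3.7] width: 50.2 
ee_pos: [545.3, -231.6, 198.8] ft_force: [0.1, -0.7, -4.4] width: 50.4 
t28.67 p [ 545.3 -231.6  198.8] yaxis [ 0.952  0.307 -0.001] z [-0.001  0.    -1.   ] q [-0.42  0.43  1.73  0.    0.98 -0.73] F [ 0.1 -0.7 -4.4] M [-0.04 -0.13 -0.  ]
delta tool [-0.6  0.5 18.8]
```

View pics/w4.png

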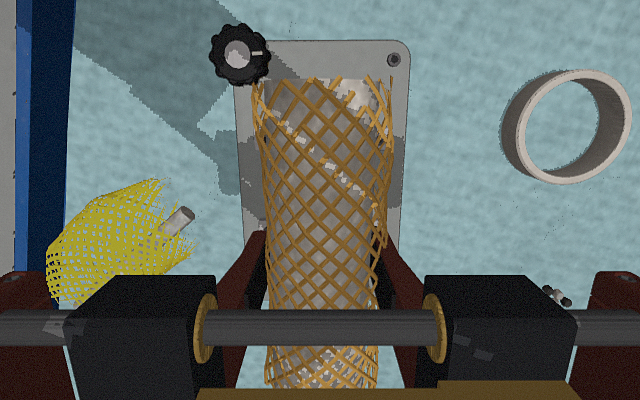

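The view shows the sleeve lined up with the jaws along column 323, the knob at (240,54) and bolt a at (394,60). I'll use these to recheck where the stand is.

Run:
```python
from h import *
d=np.load("pics/w4.npz");k=ray(d,240,54,80);a=ray(d,394,60,42)
x=(a-k)[:2];th=np.arctan2(x[1],x[0]);print(k.round(1),a.round(1),np.linalg.norm(x),np.degrees(th))
y=np.array([-np.sin(th),np.cos(th)]);print("centre",((k+a)[:2]/2-106*y).round(1))
w2=np.load("pics/w2.npz")
k=ray(w2,318,215,80);a=ray(w2,236.5,67,42);b=ray(w2,566,63,42)
```

```text
[ 459.1 -148.8   80. ] [ 572.1 -112.6   42. ] 118.64346842642203 17.772655771473698
centre [ 548.  -231.6]
```

```bash
f(){ grep -E "ee_pos|ft_f|width" | tr '\n' ' '; echo; }
echo '[0,0.064,0.6,0,0,0,0,0,1,0,0,0,0,0,1,0,0,0,0,0,0.6,0,0,0,0,0,0.24,0,0,0]' > m.json && python3 jog.py m.json|f
echo '[0,0,0,0,0,0,0,0,0,0,0,0]' > m.json && python3 jog.py m.json|f
echo '[0,0,0.08,0,0,0,0,0,0,0,0,0]' > m.json && python3 jog.py m.json|f
echo '[0,0,0.08,0,0,0,0,0,0,0,0,0]' > m.json && python3 jog.py m.json|f
python3 go.py 547 -231.8 99.5
```

```text
ee_pos: [545.8, -230.2, 110.4] ft_force: [0.3, 0.6, -4.0] width: 50.1 
ee_pos: [547.8, -231.1, 113.2] ft_force: [0.4, -0.1, -3.8] width: 50.3 
ee_pos: [548.2, -231.4, 111.7] ft_force: [-0.0, 0.3, -3.9] width: 49.9 
ee_pos: [547.7, -231.2, 109.1] ft_force: [-0.4, 0.7, -2.6] width: 50.1 
t29.63 p [ 547.7 -231.2  109.1] yaxis [0.95  0.312 0.001] z [ 0.001 -0.    -1.   ] q [-0.42  0.55  1.78 -0.    0.81 -0.74] F [-0.4  0.7 -2.6] M [-0.01 -0.12 -0.01]
delta tool [-0.4 -0.8  9.6]
```

```bash
f(){ grep -E "ee_pos|ft_f" | tr '\n' ' '; echo; }
echo '[0,0,0.08,0,0,0,0,0,0,0,0,0]' > m.json && python3 jog.py m.json|f
echo '[0,0,0.08,0,0,0,0,0,0,0,0,0]' > m.json && python3 jog.py m.json|f
echo '[0,0,0.04,0,0,0,0,0,0,0,0,0]' > m.json && python3 jog.py m.json|f
echo '[0,0,0.04,0,0,0,0,0,0,0,0,0]' > m.json && python3 jog.py m.json|f
echo '[0,0,0.04,0,0,0,0,0,0,0,0,0]' > m.json && python3 jog.py m.json|f
```

```text
ee_pos: [547.4, -231.1, 106.6] ft_force: [0.1, -0.5, -4.1] 
ee_pos: [547.3, -231.1, 104.3] ft_force: [0.2, 0.2, -4.2] 
ee_pos: [547.4, -231.1, 103.4] ft_force: [-0.2, 1.5, -4.4] 
ee_pos: [547.4, -231.1, 102.5] ft_force: [-0.1, 0.3, -4.6] 
ee_pos: [547.5, -231.2, 101.8] ft_force: [-0.7, -0.4, -2.0]
```

```bash
f(){ grep -E "ee_pos|ft_f" | tr '\n' ' '; echo; }
echo '[0,0,0.02,0,0,0,0,0,0,0,0,0]' > m.json && python3 jog.py m.json|f
echo '[0,0,0.02,0,0,0,0,0,0,0,0,0]' > m.json && python3 jog.py m.json|f
echo '[0,0,0.02,0,0,0,0,0,0,0,0,0]' > m.json && python3 jog.py m.json|f;python3 go.py
```

```text
ee_pos: [547.5, -231.2, 101.7] ft_force: [-2.4, 0.3, 2.9] 
ee_pos: [547.6, -231.2, 101.7] ft_force: [-4.8, 0.2, 7.3] 
ee_pos: [547.7, -231.3, 101.6] ft_force: [-5.3, 0.7, 11.3] 
t30.97 p [ 547.7 -231.3  101.6] yaxis [0.95  0.312 0.   ] z [ 0.001 -0.    -1.   ] q [-0.42  0.56  1.78 -0.    0.8  -0.74] F [-5.3  0.7 11.3] M [0.28 0.72 0.05]
```

```bash
f(){ grep -E "ee_pos|ft_f" | tr '\n' ' '; echo; }
echo '[0,-0.04,-0.04,0,0,0,0,0,0,0,0,0]' > m.json && python3 jog.py m.json|f
echo '[0,-0.028,0.02,0,0,0,0,0,0,0,0,0]' > m.json && python3 jog.py m.json|f
echo '[0,0,0.02,0,0,0,0,0,0,0,0,0]' > m.json && python3 jog.py m.json|f
echo '[0,0,0.02,0,0,0,0,0,0,0,0,0]' > m.json && python3 jog.py m.json|f;python3 go.py
```

```text
ee_pos: [546.5, -231.4, 101.2] ft_force: [0.3, -0.4, -4.2] 
ee_pos: [546.4, -231.5, 100.9] ft_force: [0.9, 1.3, 2.0] 
ee_pos: [546.5, -231.6, 100.8] ft_force: [0.1, 2.6, 7.0] 
ee_pos: [546.5, -231.6, 100.7] ft_force: [-1.7, 3.1, 10.4] 
t31.63 p [ 546.5 -231.6  100.7] yaxis [0.95  0.312 0.001] z [ 0.001 -0.    -1.   ] q [-0.42  0.56  1.78  0.    0.79 -0.74] F [-1.7  3.1 10.4] M [0.57 0.21 0.32]
```

```bash
f(){ grep -E "ee_pos|ft_f|width|grasp" | tr '\n' ' '; echo; }
echo '[0,0,-0.032,0,0,0,0,0,0,0,0,0]' > m.json && python3 jog.py m.json|f
echo '[0,0,0,0,0,0,0,0,0,0,0,0,0,0,0,0,0,0,0,0,0,0,0,0]' > m.json && python3 jog.py m.json 78|f
echo '[0,0,-0.2,0,0,0,0,0,-0.6,0,0,0,0,0,-1,0,0,0,0,0,-1.2,0,0,0,0,0,-1.2,0,0,0]' > m.json && python3 jog.py m.json|f
echo '[0,0,-1.2,0,0,0,-1.6,0,0,0,0,0,-1.6,0,0,0,0,0,0,0,0,0,0,0,0,0,0,0,0,0]' > m.json && python3 jog.py m.json|f
python3 go.py; python3 -c "
from h import *
d=snap('wrist','pics/w5.png');e=snap('scene','pics/s5.png')
c=cv2.resize(e['img'][140:230,330:450,::-1],(480,360),interpolation=cv2.INTER_CUBIC)
c=cv2.copyMakeBorder(c,0,40,0,0,cv2.BORDER_CONSTANT)
w=cv2.resize(d['img'][:,:,::-1],(320,200));w=cv2.copyMakeBorder(w,0,200,0,0,cv2.BORDER_CONSTANT)
cv2.imwrite('pics/m5.png',np.hstack([c,w]))"
```

```text
ee_pos: [546.4, -231.6, 100.9] ft_force: [0.1, 2.9, 5.2] width: 50.3 grasp_force: 29.9 
ee_pos: [545.6, -231.7, 100.1] ft_force: [-0.5, 0.0, 0.0] width: 73.5 grasp_force: 0.0 
ee_pos: [545.3, -231.5, 206.4] ft_force: [0.6, -0.2, -0.2] width: 78.1 grasp_force: 0.0 
ee_pos: [570.9, -309.3, 235.6] ft_force: [-1.0, 0.3, -0.4] width: 78.0 grasp_force: 0.0 
t32.97 p [ 570.9 -309.3  235.6] yaxis [0.951 0.31  0.   ] z [ 0. -0. -1.] q [-0.51  0.46  1.58 -0.    1.1  -0.83] F [-1.   0.3 -0.4] M [-0.08 -0.12  0.01]
```

View pics/m5.png

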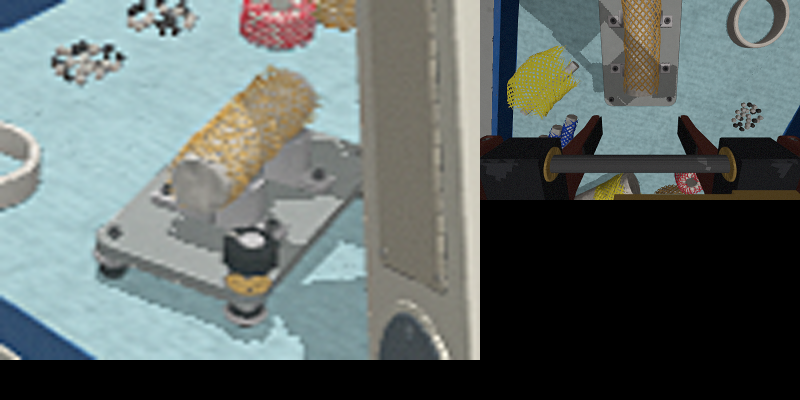

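View pics/w5.png

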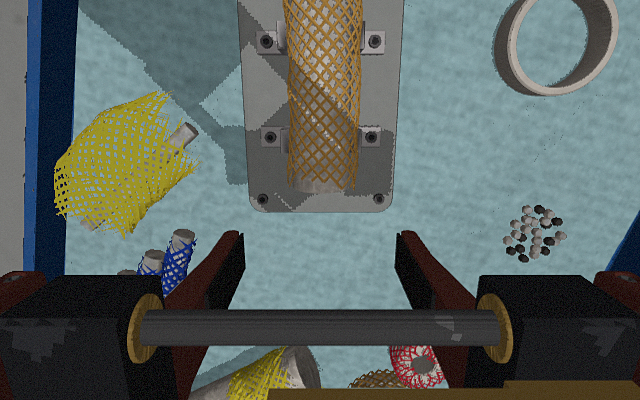

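The sleeve lies in both vees: in the wrist view its near end is at about (324,190) and it sits centred between the lugs. I'll check the numbers before handing in.

Run:
```python
from h import *
d=np.load("pics/w5.npz")
c=ray(d,263,199,42);b=0
P=[ray(d,u,v,42) for u,v in((263,199),(379,199))];L=[ray(d,u,v,46) for u,v in((270,137),(371,137),(266,41),(374.5,41))]
m=(P[0]+P[1])/2;l=np.mean(L,axis=0);y=(l-m)[:2];y/=np.linalg.norm(y);x=np.array([y[1],-y[0]])
print("bolt mid",m.round(1),"lug mid",l.round(1),"yaw",np.degrees(np.arctan2(-y[0],y[1])))
for z in(98,115): 
  e=ray(d,324,191,z);print("end y,x rel lug mid",((e-l)[:2]@y).round(1),((e-l)[:2]@x).round(1))
e=ray(d,325,20,100);print("x at far",((e-l)[:2]@x).round(1))
```

```text
bolt mid [ 580.9 -333.    42. ] lug mid [ 547.2 -231.6   46. ] yaw 18.373837760119574
end y,x rel lug mid -83.2 2.5
end y,x rel lug mid -78.7 2.3
x at far 3.6
```

```bash
python3 -c "
from workcell import ctrl
print(ctrl.close_job())"
```

```text
the job is handed in; nothing more can be done
None
```

I turned the knob about half a turn clockwise, which took out the roughly 4.7 mm rock; pressing at foot_a, foot_b and foot_c then met firm, level support within about 0.1 mm. I laid the sleeve in both vees, about centred by the last camera check, didn't re-press the feet with it in place, and handed the job in at about 33 s with no verdict shown.

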